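Seat a hardware jar in the bench socket and unscrew its cap

ROBOT

A 6-joint arm with a two-finger parallel gripper is mounted at the origin on the work surface. World frame = base frame: x ahead of the robot, y to its left, z up, the work surface at z = 0. Lengths are in m, angles in rad, forces in N, time in s.
With the tool pointing down it reaches from about 0.325 to 0.875 m from the base axis. Payload 4.4 kg.
Tool frame: the origin (TCP) lies between the finger pads; the fingertips stand 19 mm ahead of it and the grasp point (between the pads) is the TCP; z points along the fingers, x is the direction in which the jaws open and shut, and the axes are right-handed (so a half turn about z gives the same grasp; the last joint's range is limited). The gripper opens to 85 mm and grips with 20 to 120 N. Pads are 22 mm wide; open, the fingers measure 114 mm over their backs; the gripper's body (76 mm by 85 mm) begins 54 mm behind the grasp point. The pads swing forward as they close: fully open they stand 13 mm farther back than shut.
Start: joints at [-1.327, 0.207, 1.542, -0, 1.393, -0.15], TCP at [0.221, -0.531, 0.25] pointing down, gripper open.
Joint ranges: [-2.73, 2.73], [-0.86, 2.22], [0.23, 2.46], [-1.11, 4.25], [0.08, 2.63], [-2.82, 2.82]. Speed limits (rad/s): [2.79, 2.79, 3.14, 3.14, 3.14, 3.14].

INTERFACE

Orientations are given as a unit quaternion [w, x, y, z].
In Python, from bench import get_obs, optics, order gives the robot as it stands. The module is installed in compiled form; this text tells all that it offers.
- The arm moves only by the tool play_rows, never from a script. Its argument "deltas" is a list of rows, each a list of 3 entries, a list of its own where there are three numbers: the finger opening in cm, from 0 to 8.54, then the shift along the tool's x, y, z in cm, then the turn, a rotation vector about the tool's x, y, z in rad. A call has 1 to 5 rows; each row shifts and turns the pose as measured when the row begins, along the tool's axes as they then stand; what a row does not reach is not made up. A row lasts 1/10 s, in which the tool goes at most 50 mm and 8.59 degrees, less where a joint would pass 70% of its speed; a pose out of reach is approached as far as the arm can. A call with a gripper value outside its range is refused whole. The fingers move at their own pace and stop on an object; the grip force is fixed at half the most. Time passes only in rows, so rows that do not move let the fingers close. It gives the time, the measured TCP pose, the force and the opening at its end, in the units of the state.
- get_obs(): the state, without advancing time (a new reading comes with each control period).
- optics.read_camera(name): name is "scene" or "top" or "wrist"; returns a dict with "image" (480x640x3 uint8, red, green, blue), "K" (3x3 intrinsics, pixels), "pose" (4x4, takes a point from camera to world coordinates); the wrist camera has in their place "tool_from_camera" (4x4, takes a point from camera to tool coordinates, whose origin is the TCP and whose axes are the tool frame's). Camera axes: x right, y down, z forward; pixel columns grow to the right and rows downward; lengths in m; the calibration is good to about 2 mm. A picture is of the moment at which its call begins: read the wrist's pose just before it. There is no depth.
- order.hand_in(): hands the job in, once; it reports no verdict.
The state is a dict: "time_s": time; "joints": joint angles; "joint_velocities": joint speeds; "effort": joint torques, N m; "tool_pos": TCP position; "eef_rot": TCP orientation; "ft_force": force on the tool from outside, world axes, zero at the start; "moment": the same for the moment, N m; "finger_gap": opening from 0.0 (shut) to 1.0 (fully open).
Only numpy, scipy, OpenCV 4.12 (cv2) and the standard library are available. Lean on these libraries where they do the work, as an engineer would, in place of code of your own. Each camera call takes 0.05 s, during which the arm holds its last target.

TASK

Stand the white square jar fully down in the square bracing socket on the bench, turned so that its orange label faces the socket's orange mark, with its blue cap still tight. Then, with the socket keeping the jar from turning, unscrew the cap anticlockwise until its thread lets go, and lift it straight up so that it is clear of the jar's mouth by about two centimetres, leaving the jar seated. Finish while still holding the cap there in the gripper, level, still and centred over the jar; leave the carton, tape roll and glue bottle where they are.

Things in the scene. Friction and masses are not known exactly. Their poses are not given: they have to be found in the camera images.
- jar_center (a point): Centre of the loose white square jar's body, half-way up it (30 mm above the underside). Body 64 x 64 x 60 mm tall, flat sides, 0.25 to 0.45 kg. x points out of the face with the orange label (an orange stripe on the shoulder marks the same side), z up. It starts standing on the bench on the robot's left or right.
- jar_mouth (a point): Centre of the jar's round mouth, the rim of its neck (38 mm diameter), 85 mm above the jar's underside and 25 mm above its flat shoulder. With the cap on, the jar is 88 mm tall.
- jar_label (a point): Point on the jar's labelled face, 32 mm out from the jar's axis along its x and 40 mm above its underside. The orange label is 40 mm wide.
- cap_center (a point): Centre of the blue ribbed screw cap, 54 mm diameter, 24 mm tall, 30 g; z up. While tight, the white line on its top points to the jar's label side. On the jar this is 46 mm above jar_center and the lower edge 4 mm above the shoulder. Two inner lugs hold it until it is turned about 55 to 72 deg anticlockwise (from above); it does not rise by itself, and pulled sooner the jar comes too. Lifted 21 mm, its lower edge is level with the mouth.
- thread (a joint): How far the cap is unscrewed relative to the jar (rad): 0 = tight, grows anticlockwise seen from above. The thread has let go from about 0.95; hard stop at 1.25 (aim for 1.1). Turning takes about 0.45 N m, so grip the cap firmly (30 N or more). Keeps its last value once the cap is off.
- socket_seat (a point): Middle of the pocket floor of the grey bracing socket bolted to the bench, 6 mm above the bench. Square pocket 68 x 68 mm, 16 mm deep; walls 12 mm thick, top 22 mm above the bench; base plate 124 x 124 x 6 mm. x points to the side with the orange mark (on wall top and plate), z up. A seated jar has jar_center 30 mm above this and its label's x along this x.
- carton_center (a point): Centre of a loose brown carton 100 (x) x 80 (y) x 65 mm (z), 0.5 kg, standing on the bench on the side where the jar is not. Leave alone.
- tape_roll: Yellow roll (ring) 100 mm across, 48 mm tall, lying flat on the bench beyond the socket; origin at the centre of its underside. Leave alone.
- glue_bottle: Small round grey bottle with a red cap, 52 mm diameter, 85 mm tall, standing on the bench; origin at the centre of its underside. Leave alone.
Things that resemble listed ones, but are neither listed nor needed, are in the scene too. Several things look just like the part that bears socket_seat: the one meant starts farthest to the robot's left.

How it is judged:
On the way, in this order (a step that is already met when the one before it is completed fails the run):
1. the jar is fully down in the socket, upright, label to the orange mark, cap still on and tight (horizontal distance between jar_center and socket_seat below 0.006 m and z of jar_center in the frame of socket_seat between 0.026 and 0.034 m and angle between jar_center's own z axis and vertical below 0.07 rad and x of jar_label in the frame of socket_seat above 0.024 m and value of joint thread below 0.4 rad and z of cap_center in the frame of jar_center below 0.05 m), for 0.2 s.
2. the cap is unscrewed until the thread lets go, with the jar seated in the socket (horizontal distance between jar_center and socket_seat below 0.006 m and z of jar_center in the frame of socket_seat between 0.026 and 0.034 m and angle between jar_center's own z axis and vertical below 0.07 rad and x of jar_label in the frame of socket_seat above 0.024 m and value of joint thread above 0.85 rad), for 0.1 s.
At the end, for the whole second after the job is handed in: Jar fully down (4 mm) and centred (6 mm) in the socket, upright (4 deg), label on the orange mark's side; cap held in the gripper, still, level (11 deg), centred over the jar (15 mm), not touching it, its lower edge 3 to 45 mm above the mouth (horizontal distance between jar_center and socket_seat below 0.006 m and z of jar_center in the frame of socket_seat between 0.026 and 0.034 m and angle between jar_center's own z axis and vertical below 0.07 rad and x of jar_label in the frame of socket_seat above 0.024 m and z of cap_center in the frame of jar_center between 0.07 and 0.112 m and horizontal distance between cap_center and jar_center below 0.015 m and angle between cap_center's own z axis and vertical below 0.2 rad and contact force between the fingers and cap above 1 N and contact force between cap and jar below 0.1 N and linear speed of cap below 0.02 m/s); the arm keeps its last pose, push and grip.
It fails at once if the carton is disturbed (moved more than 25 mm) (distance of carton_center from where it was at the start of the episode above 0.025 m).
It fails at once if the tape roll is disturbed (moved more than 25 mm) (distance of tape_roll from where it was at the start of the episode above 0.025 m).
It fails at once if the glue bottle is disturbed (moved more than 25 mm) (distance of glue_bottle from where it was at the start of the episode above 0.025 m).
It fails at once if the jar is tipped over (more than 35 degrees) (angle between jar_center's own z axis and vertical above 0.6 rad).
It also fails if it takes over 48 s, if anything falls off the work surface, if the arm or the gripper's body presses on something with over 40 N, if the wrist force passes 120 N, or if a joint passes its speed limit or range.

## Working session

There is one attempt and no reset: what is moved stays moved. The work goes in short steps, Python scripts to look and compute and a tool call to move; the robot and the scene stay as the last step left them, time stands still between calls to the robot, and variables do not carry over. Pictures are saved under pics/ and viewed, and the job is handed in when it is done.

Besides the shell and the picture viewer there is one more tool, called after "Call:" as a command line: name --argument value ..., lists and objects as JSON in quotes. play_rows: Moves the arm, as the interface text tells. Its arguments: {"type":"object","properties":{"deltas":{"type":"array"}},"required":["deltas"]}

```bash
mkdir -p pics; python3 - <<'E'
from bench import get_obs, optics
import cv2,numpy as np
o=get_obs(); print(o)
for n in("scene","top"):
    c=optics.read_camera(n); cv2.imwrite(f"pics/{n}0.png",c["image"][:,:,::-1]); print(n,c["K"].round(1).tolist(),np.round(c["pose"],4).tolist())
E
```

```text
{'time_s': 0.0, 'joints': array([-1.32652658e+00,  2.07442027e-01,  1.54298712e+00,  7.20217036e-06,
        1.39349948e+00, -1.50504640e-01]), 'joint_velocities': array([ 0.00039612,  0.00096443, -0.00107489,  0.00027212, -0.00199138,
       -0.00024605]), 'effort': array([-8.85633472e-04, -3.83038116e+01, -2.91596800e+01, -1.49483808e-04,
        1.05496694e-02,  1.26809309e-05]), 'tool_pos': array([ 0.22095592, -0.53006292,  0.24909748]), 'eef_rot': array([-7.88900374e-04,  8.32044730e-01, -5.54707313e-01, -8.61305644e-04]), 'ft_force': array([ 0.65379879, -0.22822036,  0.27747711]), 'moment': array([-0.00039989,  0.02560261,  0.01635865]), 'finger_gap': 0.9991164829194649}
scene [[461.4, 0.0, 310.9], [0.0, 461.4, 235.9], [0.0, 0.0, 1.0]] [[-0.7893, 0.4998, -0.3567, 0.8139], [0.6138, 0.656, -0.4391, 0.3484], [0.0146, -0.5656, -0.8246, 0.7051], [0.0, 0.0, 0.0, 1.0]]
top [[609.4, 0.0, 309.8], [0.0, 609.4, 243.1], [0.0, 0.0, 1.0]] [[0.0152, -0.995, 0.0988, 0.4197], [-0.9998, -0.0164, -0.0114, 0.0203], [0.013, -0.0987, -0.995, 1.2804], [0.0, 0.0, 0.0, 1.0]]
```

View pics/top0.png

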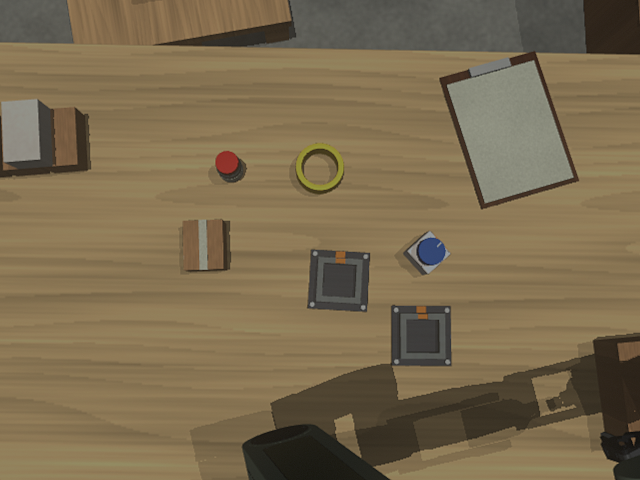

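View pics/scene0.png

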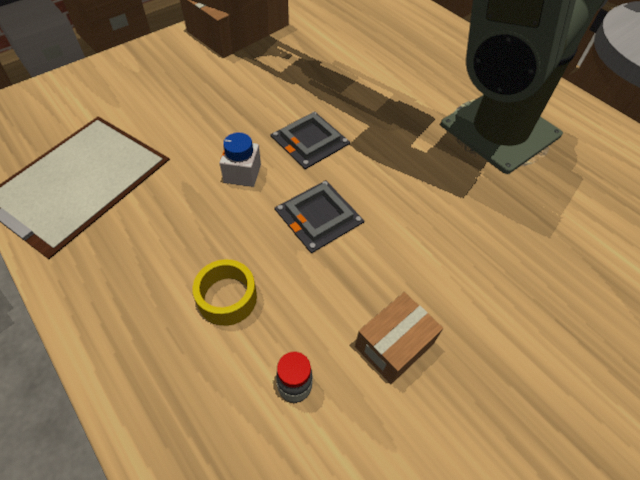

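Two sockets look the same: A at top px (339,281) and B at top px (421,336). In the top picture, left means the robot's left (+y), so A should be the one meant. I'll confirm it in a crop and measure.

```bash
cat > h.py <<'E'
import numpy as np,cv2
from bench import get_obs, optics
def ray(c,uv,z):
    K=np.array(c["K"]);T=np.array(c["pose"]);d=T[:3,:3]@np.linalg.solve(K,[uv[0],uv[1],1.]);o=T[:3,3]
    return o+d*(z-o[2])/d[2]
def proj(c,p):
    T=np.linalg.inv(np.array(c["pose"]));q=T[:3,:3]@np.asarray(p,float)+T[:3,3];q=np.array(c["K"])@q;return q[:2]/q[2]
def crop(im,x0,y0,w,h,s,name):
    cv2.imwrite(name,cv2.resize(im[y0:y0+h,x0:x0+w,::-1],None,fx=s,fy=s,interpolation=cv2.INTER_CUBIC))
E
python3 - <<'E'
from h import *
c=optics.read_camera("top");s=optics.read_camera("scene")
crop(c["image"],300,220,160,150,5,"pics/c1.png"); crop(s["image"],200,110,170,150,4,"pics/c2.png")
for n,uv,z in(("A",(339,281),.022),("B",(421,336),.022),("cap",(431.5,250.5),.088),("bottle",(227,162),.085),("tape",(320,168),.048),("carton",(204,245),.065)): print(n,ray(c,uv,z).round(4))
hsv=cv2.cvtColor(c["image"],cv2.COLOR_RGB2HSV)
m=cv2.inRange(hsv,(105,150,60),(125,255,255)); n,l,st,ce=cv2.connectedComponentsWithStats(m); print(st,ce)
m=cv2.inRange(hsv,(8,200,150),(16,255,255)); n,l,st,ce=cv2.connectedComponentsWithStats(m); print(st,ce)
E
```

```text
A [ 0.4672 -0.0556  0.022 ]
B [ 0.3572 -0.2249  0.022 ]
cap [ 0.5275 -0.2332  0.088 ]
bottle [0.6983 0.1742 0.085 ]
tape [ 0.6978 -0.0124  0.048 ]
carton [0.5332 0.2178 0.065 ]
[[     0      0    640    480 307156]
 [   426    239      2      1      2]
 [   429    238     11      6     14]
 [   424    240      1      1      1]
 [   440    244      5     17     20]
 [   437    261      2      2      2]
 [   431    263      5      2      5]] [[319.48307375 239.49871075]
 [426.5        239.        ]
 [434.78571429 239.5       ]
 [424.         240.        ]
 [442.65       251.15      ]
 [437.5        261.5       ]
 [433.         263.4       ]]
[[     0      0    640    480 307200]] [[319.5 239.5]]
```

View pics/c1.png

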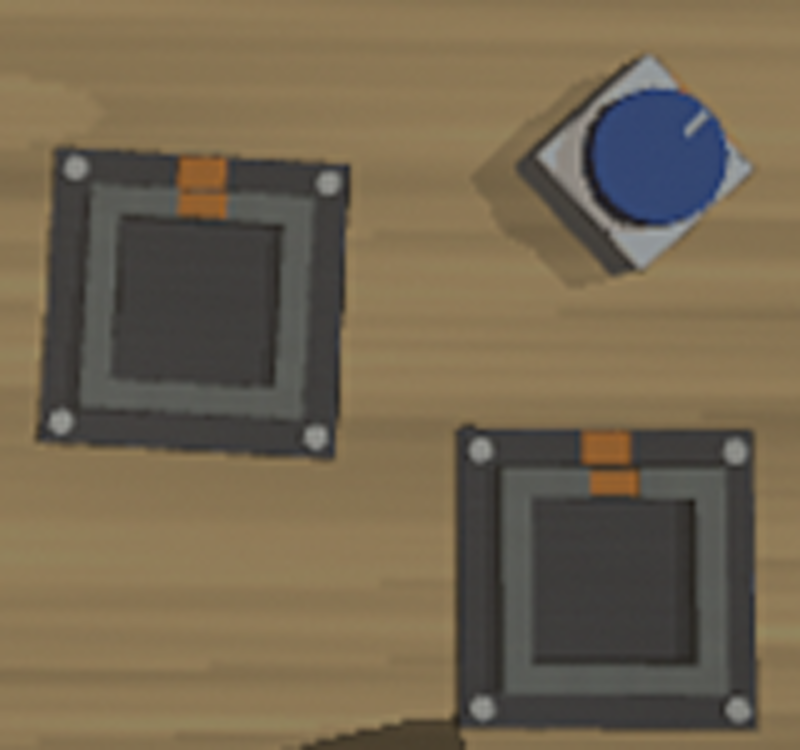

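View pics/c2.png

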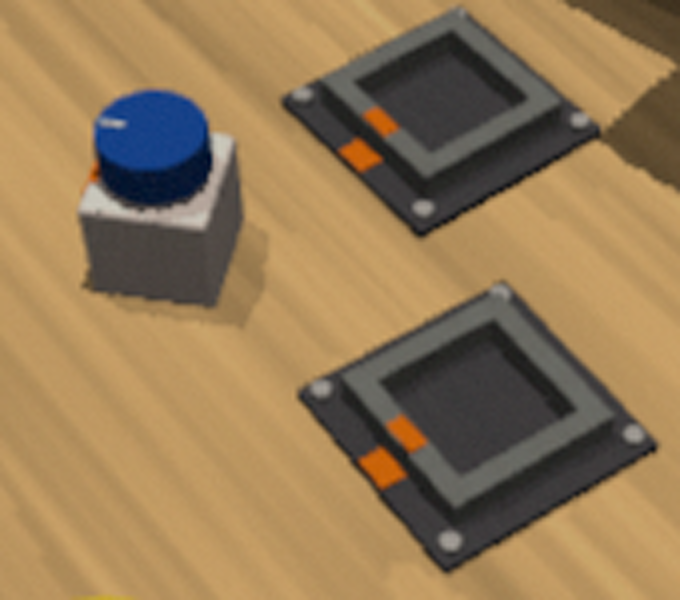

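The crop confirms socket A (px 339,281). It lies at y≈-0.056 against y≈-0.225 for B, so it is farther to the robot's left. Its orange mark is on the far side (+x). The jar's cap line points to the upper right, at about -42° yaw. Next I'll get precise poses from the corners.

```bash
python3 - <<'E'
from h import *
c=optics.read_camera("top");s=optics.read_camera("scene")
def f(p):return ((p[0]+.5)/5-.5+300,(p[1]+.5)/5-.5+220)
def g(p):return ((p[0]+.5)/4-.5+200,(p[1]+.5)/4-.5+110)
def sq(n,ps,z,cam=c,f=f):
    P=np.array([ray(cam,f(p),z)[:2] for p in ps]); d=np.roll(P,-1,0)-P
    a=np.degrees(np.arctan2(d[:,1],d[:,0])); print(n,P.mean(0).round(4),np.linalg.norm(d,axis=1).round(4),a.round(1),"yaw mod90",((a+45)%90-45).round(1))
sq("A wall",[(92,183),(315,198),(303,420),(80,406)],.022)
sq("A plate",[(55,148),(350,165),(333,460),(38,440)],.006)
sq("A pocket",[(118,213),(283,225),(274,387),(110,378)],.022)
sq("jar",[(648,55),(752,165),(640,270),(537,157)],.060)
sq("A wall sc",[(495,312),(614,412),(457,508),(342,378)],.022,s,g)
sq("A plate sc",[(502,280),(657,445),(447,572),(300,395)],.006,s,g)
# cap circle: model projected vs seen
crop(c["image"],400,225,60,55,12,"pics/cap.png")
im=c["image"].astype(int); m=((im[:,:,2]>im[:,:,0]+50)).astype(np.uint8); m[:, :400]=0
ys,xs=np.nonzero(m); print(xs.min(),xs.max(),ys.min(),ys.max(),xs.mean(),ys.mean(),len(xs))
ms=((s["image"][:,:,2].astype(int)>s["image"][:,:,0].astype(int)+50)).astype(np.uint8);ys2,xs2=np.nonzero(ms);print(xs2.min(),xs2.max(),ys2.min(),ys2.max(),xs2.mean(),ys2.mean())
# fit by silhouettes of cap
from scipy.optimize import least_squares
t=np.linspace(0,2*np.pi,60,endpoint=False)
def sil(cam,x,y):
    pts=[proj(cam,(x+.027*np.cos(a),y+.027*np.sin(a),z)) for z in(.064,.088) for a in t]
    h=cv2.convexHull(np.array(pts,np.float32)*16).astype(np.int32)
    b=np.zeros((480,640),np.uint8);cv2.fillPoly(b,[h],1,shift=4);yy,xx=np.nonzero(b);return xx.mean(),yy.mean(),len(xx)
def cen(m):
    k,l,st,ce=cv2.connectedComponentsWithStats(m);i=1+st[1:,4].argmax();yy,xx=np.nonzero(cv2.fillPoly(np.zeros_like(m),[cv2.convexHull(np.argwhere(l==i)[:,::-1].astype(np.int32))],1));return xx.mean(),yy.mean(),len(xx)
for cam,mm in((c,m),(s,ms)):
    T=cen(mm);r=least_squares(lambda p:np.array(sil(cam,*p)[:2])-T[:2],(.5275,-.2332),diff_step=.01);print(r.x.round(4),r.cost,T,sil(cam,*r.x))
print("line",ray(c,f((688,133)),.088)[:2],ray(c,f((706,113)),.088)[:2])
E
```

```text
A wall [ 0.4695 -0.0558] [0.0926 0.0917 0.0919 0.0921] [-92.9 177.3  87.3  -2.3] yaw mod90 [-2.9 -2.7 -2.7 -2.3]
A plate [ 0.4696 -0.0553] [0.1242 0.1235 0.1231 0.1221] [-92.4 177.   87.   -2.5] yaw mod90 [-2.4 -3.  -3.  -2.5]
A pocket [ 0.4698 -0.0552] [0.0685 0.0669 0.0677 0.0681] [-93.2 177.3  87.8  -2. ] yaw mod90 [-3.2 -2.7 -2.2 -2. ]
jar [ 0.5271 -0.233 ] [0.0607 0.0626 0.0611 0.0616] [-136.4  133.5   42.7  -46.9] yaw mod90 [43.6 43.5 42.7 43.1]
A wall sc [ 0.47  -0.053] [0.0812 0.0916 0.0912 0.0837] [ 94.3  -1.1 -91.7 171.8] yaw mod90 [ 4.3 -1.1 -1.7 -8.2]
A plate sc [ 0.4689 -0.054 ] [0.1243 0.1222 0.1218 0.1228] [ 87.1  -2.  -92.7 179.2] yaw mod90 [-2.9 -2.  -2.7 -0.8]
419 444 238 264 431.3188679245283 250.93018867924528 530
224 251 133 153 237.67945823927766 142.75395033860045
[ 0.5279 -0.2354] 0.0009667090041313263 (np.float64(431.456678700361), np.float64(250.84115523465704), 554) (np.float64(431.48350071736013), np.float64(250.80631276901005), 697)
[ 0.5207 -0.2421] 1.7760811820741662e-05 (np.float64(237.4300847457627), np.float64(142.78601694915255), 472) (np.float64(237.42913907284768), np.float64(142.78013245033114), 755)
line [ 0.53619912 -0.24451304] [ 0.54424131 -0.25167497]
```

View pics/cap.png

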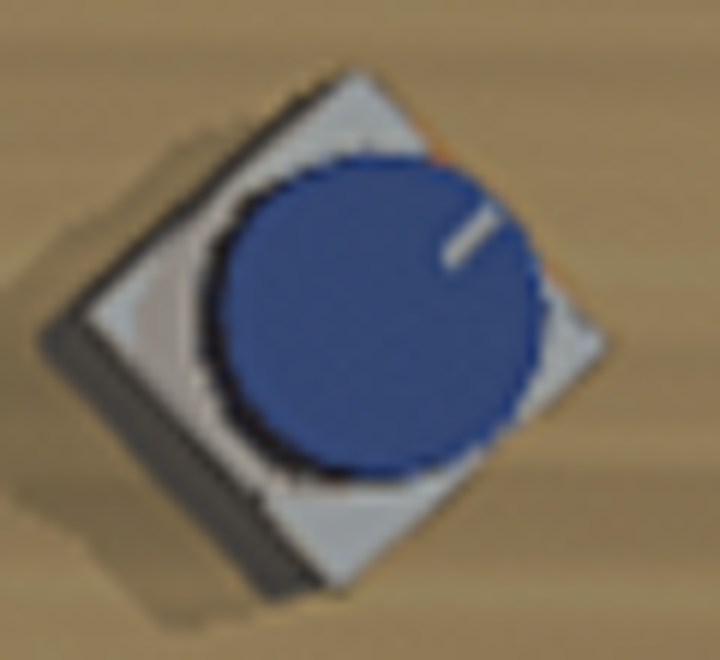

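```bash
cat >> h.py <<'E'
from scipy.spatial.transform import Rotation as Ro
def plan(x,y,z,yaw=None):
    o=get_obs();w=o["eef_rot"];R=Ro.from_quat([w[1],w[2],w[3],w[0]]);M=R.as_matrix()
    y0=np.degrees(np.arctan2(M[1,0],M[0,0])); 
    if yaw is None:yaw=y0
    a=np.radians(yaw);T=np.array([[np.cos(a),np.sin(a),0],[np.sin(a),-np.cos(a),0],[0,0,-1]])
    d=M.T@(np.array([x,y,z])-o["tool_pos"]);rv=Ro.from_matrix(M.T@T).as_rotvec()
    print("t",round(o["time_s"],2),"pos",o["tool_pos"].round(4),"yaw",round(y0,2),"tilt",np.degrees(np.arccos(-M[2,2])).round(2),"gap",round(o["finger_gap"],3),"F",o["ft_force"].round(1),"M",o["moment"].round(2),"j",o["joints"].round(2))
    print("delta cm",(d*100).round(2),"rot",rv.round(4))
E
python3 -c "
from h import *
plan(.527,-.233,.2)"
```

```text
t 0.3 pos [ 0.2211 -0.5305  0.2499] yaw -67.38 tilt 0.05 gap 1.001 F [ 0.1 -0.3 -0.5] M [-0.01 -0.01  0.05] j [-1.33  0.21  1.54 -0.    1.39 -0.15]
delta cm [-15.69 -39.68   5.  ] rot [-0.0001  0.0008 -0.    ]
```

Call:
play_rows --deltas '[[8.54, [-1.75, -4.4, 0.4], [0, 0, 0]], [8.54, [-1.75, -4.4, 0.4], [0, 0, 0]], [8.54, [-1.75, -4.4, 0.4], [0, 0, 0]], [8.54, [-1.75, -4.4, 0.4], [0, 0, 0]], [8.54, [-1.75, -4.4, 0.4], [0, 0, 0]]]'

```text
time_s: 0.8
tool_pos: [0.3919, -0.3668, 0.2296]
eef_rot: [0.002, 0.828, -0.56, 0.001]
ft_force: [0.7, -0.8, 0.1]
finger_gap: 0.997
```

```bash
python3 -c "
from h import *
plan(.527,-.233,.2,-67.4)"
```

```text
t 0.8 pos [ 0.3919 -0.3668  0.2296] yaw -68.16 tilt 0.27 gap 0.997 F [ 0.7 -0.8  0.1] M [-0.02 -0.09 -0.02] j [-0.91  0.14  1.66 -0.    1.33  0.28]
delta cm [ -7.41 -17.52   2.91] rot [ 0.0015 -0.0045 -0.0133]
```

Call:
play_rows --deltas '[[8.54, [-1.75, -4.2, 0.7], [0, 0, -0.013]], [8.54, [-1.75, -4.2, 0.7], [0, 0, 0]], [8.54, [-1.75, -4.2, 0.7], [0, 0, 0]], [8.54, [-1.6, -3.2, 0.5], [0, 0, 0]], [8.54, [0, 0, 0], [0, 0, 0]]]'

```text
time_s: 1.3
tool_pos: [0.5193, -0.2331, 0.2021]
eef_rot: [0.001, 0.834, -0.552, 0.002]
ft_force: [-0.4, -0.4, 0.0]
finger_gap: 0.997
```

```bash
python3 -c "
from h import *
plan(.527,-.233,.2,-67.4)
w=optics.read_camera('wrist');print(w['K'].round(1).tolist(),np.round(w['tool_from_camera'],4).tolist());cv2.imwrite('pics/w1.png',w['image'][:,:,::-1])"
```

```text
t 1.3 pos [ 0.5193 -0.2331  0.2021] yaw -67.01 tilt 0.29 gap 0.997 F [-0.4 -0.4  0. ] M [ 0.03 -0.01 -0.03] j [-0.57  0.24  1.61 -0.    1.29  0.6 ]
delta cm [ 0.29 -0.71  0.22] rot [-0.0007 -0.005   0.0069]
[[355.6, 0.0, 320.0], [0.0, 355.6, 241.7], [0.0, 0.0, 1.0]] [[1.0, -0.0001, -0.0001, 0.0007], [0.0001, 0.9478, 0.319, -0.0816], [0.0, -0.319, 0.9478, -0.123], [0.0, 0.0, 0.0, 1.0]]
```

View pics/w1.png

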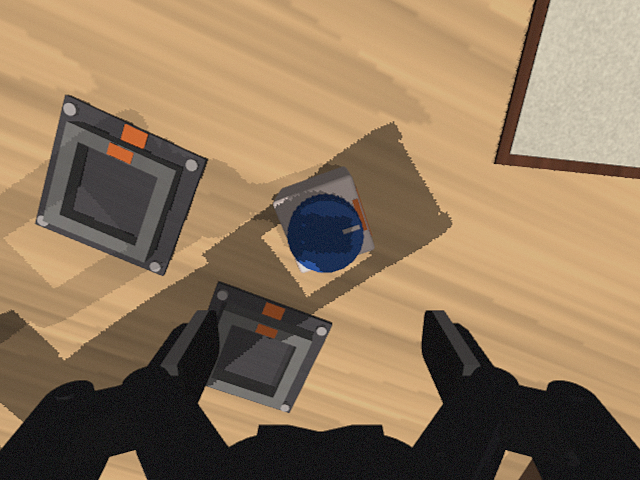

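The wrist view shows the cap at about (326,233) with its orange shoulder stripe at (360,215), and socket A at (120,180). I'll measure both from here.

```bash
cat >> h.py <<'E'
def wcam():
    o=get_obs();w=optics.read_camera("wrist");q=o["eef_rot"];T=np.eye(4);T[:3,:3]=Ro.from_quat([q[1],q[2],q[3],q[0]]).as_matrix();T[:3,3]=o["tool_pos"]
    w["pose"]=T@np.array(w["tool_from_camera"]);return w
E
python3 - <<'E'
from h import *
w=wcam(); crop(w["image"],20,80,200,210,4*.95,"pics/wa.png"); crop(w["image"],255,150,130,130,5,"pics/wj.png")
for uv in((326,232.5),): print("cap",ray(w,uv,.088))
print("wall",ray(w,(120,182),.022))
E
```

```text
cap [ 0.52840928 -0.23640685  0.088     ]
wall [ 0.48365607 -0.06676433  0.022     ]
```

View pics/wa.png

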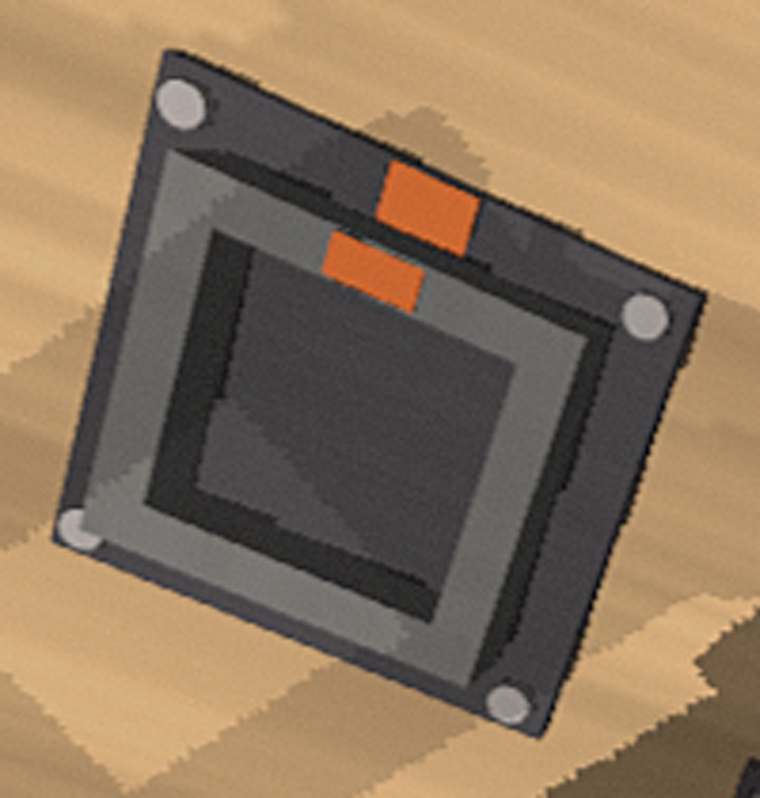

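View pics/wj.png

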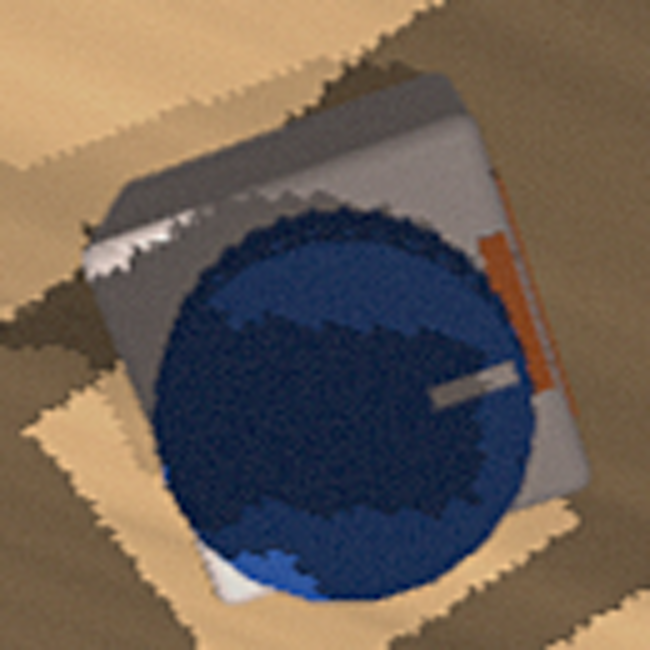

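```bash
python3 - <<'E'
from h import *
w=wcam()
def f(p):return ((p[0]+.5)/3.8-.5+20,(p[1]+.5)/3.8-.5+80)
def g(p):return ((p[0]+.5)/5-.5+255,(p[1]+.5)/5-.5+150)
def sq(n,ps,z,f):
    P=np.array([ray(w,f(p),z)[:2] for p in ps]); d=np.roll(P,-1,0)-P
    a=np.degrees(np.arctan2(d[:,1],d[:,0])); print(n,P.mean(0).round(4),np.linalg.norm(d,axis=1).round(4),"yaw mod90",((a+45)%90-45).round(1))
sq("wall",[(168,150),(588,340),(468,685),(85,528)],.022,f)
sq("pocket",[(213,230),(517,362),(433,622),(146,503)],.022,f)
sq("plate",[(165,50),(707,293),(545,738),(53,540)],.006,f)
sq("jar",[(85,270),(470,115),(590,485),(225,603)],.06,g)
print(ray(w,g((344,418)),.088)); a,b=ray(w,g((433,398)),.088),ray(w,g((516,372)),.088);print(a,b,np.degrees(np.arctan2(b[1]-a[1],b[0]-a[0])))
print([ray(w,g(p),.088)[:2].round(4) for p in((155,418),(533,418),(344,600),(344,237))])
plan(.527,-.233,.12,-67.4)
E
```

```text
wall [ 0.4682 -0.0598] [0.0924 0.0909 0.0908 0.0908] yaw mod90 [-2.7 -2.9 -2.7 -1.9]
pocket [ 0.4684 -0.0596] [0.0673 0.0675 0.0674 0.0667] yaw mod90 [-2.  -2.5 -2.7 -2.5]
plate [ 0.4689 -0.0605] [0.1238 0.1235 0.1239 0.1223] yaw mod90 [-1.9 -2.6 -2.4 -2.6]
jar [ 0.5249 -0.2375] [0.0625 0.0617 0.0616 0.0586] yaw mod90 [44.7 42.3 41.9 43.1]
[ 0.52636003 -0.23661896  0.088     ]
[ 0.53383855 -0.24693432  0.088     ] [ 0.541731   -0.25604686  0.088     ] -49.103873722700996
[array([ 0.5162, -0.2122]), array([ 0.5366, -0.261 ]), array([ 0.5009, -0.2474]), array([ 0.55  , -0.2266])]
t 1.45 pos [ 0.5172 -0.2372  0.203 ] yaw -67.28 tilt 0.42 gap 1.003 F [-1.  -0.3  0.2] M [0.01 0.02 0.04] j [-0.58  0.23  1.61 -0.    1.29  0.6 ]
delta cm [-0.07 -1.07  8.3 ] rot [ 0.0005 -0.0074  0.002 ]
```

Call:
play_rows --deltas '[[8.54, [0, -1.0, 2.5], [0, -0.007, 0]], [8.54, [0, 0, 2.0], [0, 0, 0]], [8.54, [0, 0, 0], [0, 0, 0]], [8.54, [0, 0, 0], [0, 0, 0]]]'

```text
time_s: 1.85
tool_pos: [0.5252, -0.24, 0.1601]
eef_rot: [0.001, 0.83, -0.557, 0.003]
ft_force: [-0.6, -0.2, -0.0]
finger_gap: 1.001
```

```bash
python3 - <<'E'
from h import *
for i in range(4):
    o=get_obs(); print(o["time_s"],o["tool_pos"].round(4),o["joint_velocities"].round(3)); w=wcam()
crop(w["image"],240,130,160,150,5,"pics/wj2.png")
plan(.527,-.235,.12,-67.4)
E
```

```text
1.85 [ 0.5252 -0.24    0.1601] [-0.023  0.005  0.015 -0.003  0.006 -0.003]
1.9 [ 0.525  -0.24    0.1601] [ 0.01  -0.008 -0.005  0.004  0.001  0.002]
1.95 [ 0.5254 -0.2398  0.1604] [ 0.011 -0.006 -0.007  0.005 -0.004  0.002]
2.0 [ 0.5257 -0.2396  0.1606] [ 0.01  -0.001 -0.005  0.002 -0.002  0.001]
t 2.05 pos [ 0.5259 -0.2394  0.1607] yaw -67.69 tilt 0.41 gap 1.001 F [ 1.3  0.  -0.8] M [-0.01  0.01 -0.01] j [-0.58  0.3   1.63 -0.    1.21  0.61]
delta cm [-0.39 -0.26  4.07] rot [-0.0022 -0.0069 -0.0051]
```

View pics/wj2.png

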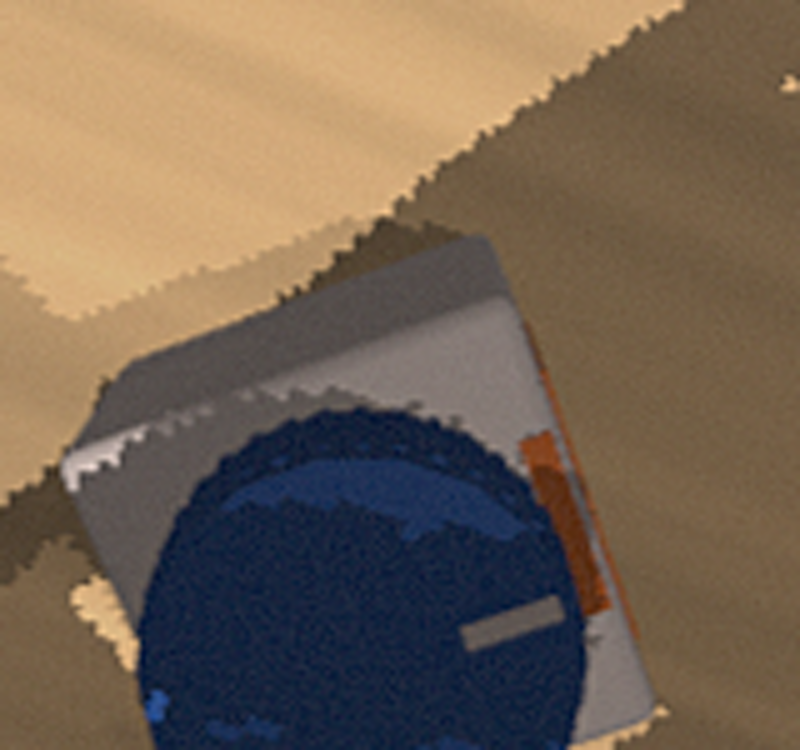

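```bash
python3 - <<'E'
from h import *
w=wcam();print(get_obs()["tool_pos"])
im=w["image"].astype(int); m=(im[:,:,2]>im[:,:,0]+25).astype(np.uint8)
k,l,st,ce=cv2.connectedComponentsWithStats(m);i=1+st[1:,4].argmax();print(st[i],ce[i])
cn=max(cv2.findContours((l==i).astype(np.uint8),0,1)[0],key=len)[:,0]
# silhouette (convex hull) fit: top z .088, bottom .064
h=cv2.convexHull(cn)[:,0].astype(float)
t=np.linspace(0,2*np.pi,90)
from scipy.optimize import least_squares
def res(p):
    pts=np.array([proj(w,(p[0]+.027*np.cos(a),p[1]+.027*np.sin(a),z)) for z in(.064,.088) for a in t],np.float32)
    hh=cv2.convexHull(pts)
    return [cv2.pointPolygonTest(hh,(float(q[0]),float(q[1])),True) for q in h]
r=least_squares(res,(.527,-.236),diff_step=1e-3,loss="soft_l1");print(r.x.round(4),np.abs(res(r.x)).round(1).mean(),np.mean(res(r.x)))
v=w["image"].copy()
for z in(.064,.088):
    cv2.polylines(v,[np.array([proj(w,(r.x[0]+.027*np.cos(a),r.x[1]+.027*np.sin(a),z)) for a in t],np.int32)],True,(255,255,0),1)
yaw=np.radians(-46.8);cx,cy=r.x
for z in(.0,.06):
    cv2.polylines(v,[np.array([proj(w,(cx+.04525*np.cos(yaw+a),cy+.04525*np.sin(yaw+a),z)) for a in np.pi/4+np.arange(4)*np.pi/2],np.int32)],True,(0,255,0),1)
crop(v,220,130,200,180,4,"pics/wj3.png")
E
```

```text
[ 0.52598849 -0.23920769  0.16063634]
[ 268  212   89   93 6328] [311.47202908 258.93062579]
[ 0.5261 -0.2356] 0.871794871794872 0.8514056658956424
```

View pics/wj3.png

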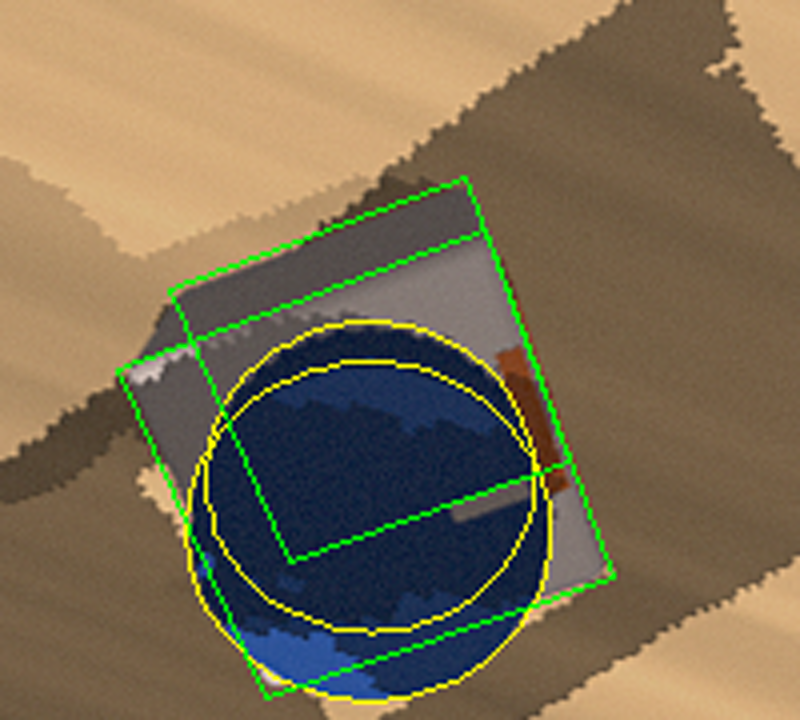

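The overlay matches well: jar axis at (0.526,-0.2355), yaw -46.8°. Descending to grip the cap.

```bash
python3 -c "
from h import *
plan(.526,-.2356,.083,-67.7)"
```

```text
t 2.1 pos [ 0.526  -0.2392  0.1606] yaw -67.67 tilt 0.41 gap 0.997 F [-0.5 -0.6  0.2] M [-0.   -0.02  0.02] j [-0.58  0.3   1.63 -0.    1.21  0.61]
delta cm [-0.39 -0.12  7.76] rot [-0.0021 -0.0068  0.0006]
```

Call:
play_rows --deltas '[[8.54, [-0.4, -0.1, 2.0], [-0.002, -0.007, 0]], [8.54, [0, 0, 2.0], [0, 0, 0]], [8.54, [0, 0, 1.2], [0, 0, 0]], [8.54, [0, 0, 0], [0, 0, 0]]]'

```text
time_s: 2.5
tool_pos: [0.5281, -0.2369, 0.1115]
eef_rot: [-0.0, 0.831, -0.557, 0.004]
ft_force: [-0.2, -0.1, -0.5]
finger_gap: 0.997
```

```bash
python3 -c "
from h import *
plan(.526,-.2356,.083,-67.7)
w=wcam();cv2.imwrite('pics/w4.png',w['image'][:,:,::-1])"
```

```text
t 2.5 pos [ 0.5281 -0.2369  0.1115] yaw -67.67 tilt 0.47 gap 0.997 F [-0.2 -0.1 -0.5] M [ 0.02  0.01 -0.02] j [-0.57  0.36  1.66  0.    1.12  0.61]
delta cm [-0.21  0.16  2.85] rot [-0.005  -0.0066  0.0005]
```

View pics/w4.png

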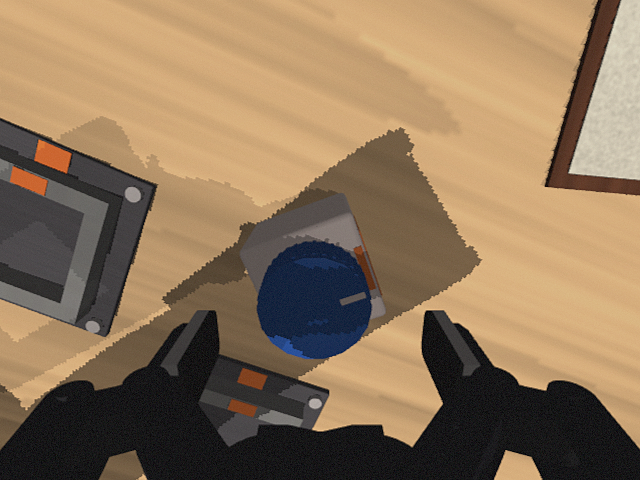

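Call:
play_rows --deltas '[[8.54, [-0.25, 0.15, 1.2], [-0.004, -0.006, 0]], [8.54, [0, 0, 1.0], [0, 0, 0]], [8.54, [0, 0, 0.6], [0, 0, 0]], [8.54, [0, 0, 0], [0, 0, 0]]]'

```text
time_s: 2.95
tool_pos: [0.5279, -0.2364, 0.0846]
eef_rot: [-0.0, 0.831, -0.557, 0.003]
ft_force: [-0.6, 0.8, -0.4]
finger_gap: 1.003
```

```bash
python3 -c "
from h import *
plan(.526,-.2356,.083,-67.7)"
```

```text
t 2.95 pos [ 0.5279 -0.2364  0.0846] yaw -67.66 tilt 0.38 gap 1.003 F [-0.6  0.8 -0.4] M [0.02 0.05 0.05] j [-0.57  0.4   1.67  0.    1.07  0.61]
delta cm [-0.14  0.15  0.16] rot [-0.0042 -0.0051  0.0007]
```

Call:
play_rows --deltas '[[8.54, [-0.25, 0.25, 0.35], [-0.005, -0.006, 0]], [8.54, [0, 0, 0], [0, 0, 0]]]'

```text
time_s: 3.15
tool_pos: [0.5245, -0.235, 0.0808]
eef_rot: [0.0, 0.831, -0.557, -0.001]
ft_force: [0.6, 0.3, -0.1]
finger_gap: 1.0
```

```bash
python3 -c "
from h import *
plan(.526,-.2356,.081,-67.7)"
```

```text
t 3.15 pos [ 0.5245 -0.235   0.0808] yaw -67.66 tilt 0.12 gap 1.0 F [ 0.6  0.3 -0.1] M [-0.01  0.02 -0.04] j [-0.57  0.4   1.68 -0.    1.07  0.61]
delta cm [ 0.12 -0.12 -0.02] rot [0.0014 0.0015 0.0007]
```

Within 1.5 mm. Closing on the cap.

Call:
play_rows --deltas '[[4.5, [0, -0.1, 0], [0, 0, 0]], [4.5, [0, 0, 0], [0, 0, 0]], [4.5, [0, 0, 0], [0, 0, 0]], [4.5, [0, 0, 0], [0, 0, 0]], [4.5, [0, 0, 0], [0, 0, 0]]]'

```text
time_s: 3.65
tool_pos: [0.5265, -0.2351, 0.0825]
eef_rot: [0.0, 0.831, -0.557, 0.0]
ft_force: [0.0, -0.6, -0.4]
finger_gap: 0.618
```

```bash
python3 -c "
from h import *
plan(.526,-.2356,.081,-67.7)
w=wcam();cv2.imwrite('pics/w5.png',w['image'][:,:,::-1])
c=optics.read_camera('scene');crop(c['image'],180,60,160,150,4,'pics/s5.png')"
```

```text
t 3.65 pos [ 0.5265 -0.2351  0.0825] yaw -67.65 tilt 0.05 gap 0.618 F [ 0.  -0.6 -0.4] M [-0.04  0.04 -0.  ] j [-0.57  0.4   1.67 -0.    1.07  0.61]
delta cm [0.02 0.06 0.15] rot [-0.0003 -0.0009  0.0008]
```

View pics/w5.png

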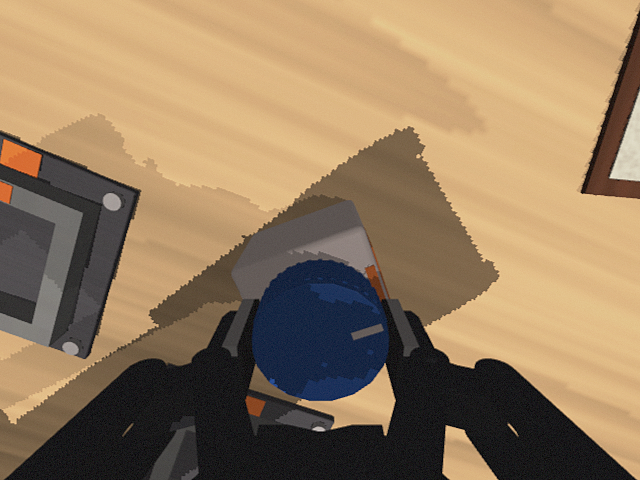

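View pics/s5.png

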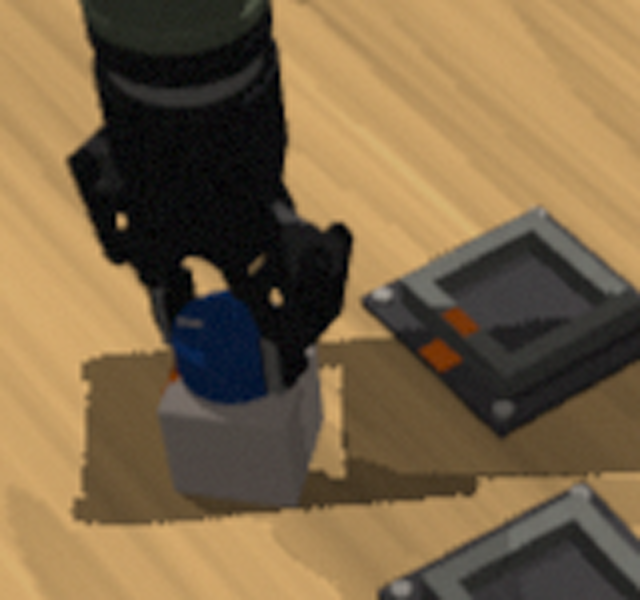

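The cap sits between the pads at px (320,330), and the opening has stopped near 53 mm. Lifting.

Call:
play_rows --deltas '[[4.5, [0, 0, 0], [0, 0, 0]], [4.5, [0, 0, -1.0], [0, 0, 0]], [4.5, [0, 0, -2.5], [0, 0, 0]], [4.5, [0, 0, -2.5], [0, 0, 0]], [4.5, [0, 0, -1.0], [0, 0, 0]]]'

```text
time_s: 4.25
tool_pos: [0.5231, -0.233, 0.1507]
eef_rot: [0.0, 0.831, -0.557, -0.005]
ft_force: [-0.4, -0.8, -2.8]
finger_gap: 0.613
```

```bash
python3 -c "
from h import *
plan(.4683,-.058,.15,-23.55)
c=optics.read_camera('scene');crop(c['image'],180,20,160,190,4,'pics/s6.png')
plan(.4683,-.058,.15,-23.55)"
```

```text
t 4.25 pos [ 0.5231 -0.233   0.1507] yaw -67.67 tilt 0.58 gap 0.613 F [-0.4 -0.8 -2.8] M [ 0.03 -0.09 -0.01] j [-0.57  0.31  1.63 -0.    1.21  0.61]
delta cm [-18.27  -1.58   0.21] rot [ 0.0025  0.0101 -0.77  ]
t 4.3 pos [ 0.5236 -0.2334  0.1517] yaw -67.66 tilt 0.48 gap 0.617 F [ 1.3 -0.3 -2. ] M [-0.08 -0.08  0.03] j [-0.57  0.31  1.63 -0.    1.21  0.61]
delta cm [-18.32  -1.55   0.29] rot [ 0.0022  0.0084 -0.7699]
```

View pics/s6.png

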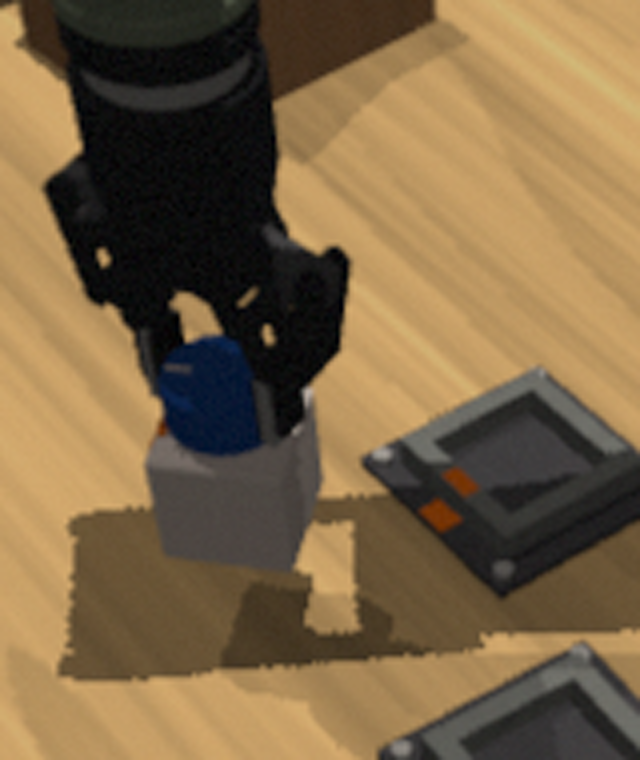

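```bash
python3 -c "
from h import *
w=np.array([-.0736,.098])/6*100
for k in range(6):
    a=np.radians(-67.7+k*44.1/6);print([round(np.cos(a)*w[0]+np.sin(a)*w[1],2),round(np.sin(a)*w[0]-np.cos(a)*w[1],2)])"
```

```text
[np.float64(-1.98), np.float64(0.52)]
[np.float64(-2.03), np.float64(0.26)]
[np.float64(-2.04), np.float64(-0.0)]
[np.float64(-2.03), np.float64(-0.26)]
[np.float64(-1.97), np.float64(-0.52)]
[np.float64(-1.89), np.float64(-0.77)]
```

Call:
play_rows --deltas '[[4.5, [-2.0, 0.5, 0.0], [0, 0.008, -0.13]], [4.5, [-2.0, 0.25, 0], [0, 0, -0.13]], [4.5, [-2.0, 0, 0], [0, 0, -0.13]], [4.5, [-2.0, -0.25, 0], [0, 0, -0.13]], [4.5, [-2.0, -0.5, 0], [0, 0, -0.13]]]'

```text
time_s: 4.8
tool_pos: [0.4595, -0.1521, 0.1494]
eef_rot: [0.002, 0.968, -0.251, -0.002]
ft_force: [-0.1, -0.7, -2.8]
finger_gap: 0.617
```

```bash
python3 -c "
from h import *
plan(.45,-.135,.15,-23.55)"
```

```text
t 4.8 pos [ 0.4595 -0.1521  0.1494] yaw -29.13 tilt 0.29 gap 0.617 F [-0.1 -0.7 -2.8] M [ 0.02 -0.01  0.01] j [-0.5   0.13  1.86 -0.01  1.16  0.01]
delta cm [-1.66 -1.03 -0.06] rot [ 0.0047  0.0021 -0.0974]
```

Call:
play_rows --deltas '[[4.5, [-1.5, -0.9, 0.0], [0.004, 0, -0.095]], [4.5, [0, 0, 0], [0, 0, 0]], [4.5, [0, 0, 0], [0, 0, 0]], [4.5, [0, 0, 0], [0, 0, 0]]]'

```text
time_s: 5.2
tool_pos: [0.4469, -0.1341, 0.1462]
eef_rot: [-0.001, 0.979, -0.204, -0.004]
ft_force: [-0.1, 1.3, -2.4]
finger_gap: 0.618
```

```bash
python3 -c "
from h import *
plan(.4683,-.058,.15,-23.55)
w=wcam();cv2.imwrite('pics/w7.png',w['image'][:,:,::-1])
plan(.4683,-.058,.15,-23.55)"
```

```text
t 5.2 pos [ 0.4469 -0.1341  0.1462] yaw -23.52 tilt 0.5 gap 0.618 F [-0.1  1.3 -2.4] M [ 0.07  0.04 -0.  ] j [-0.48  0.1   1.9  -0.    1.15 -0.07]
delta cm [-1.08 -7.83 -0.38] rot [0.0003 0.0087 0.0005]
t 5.25 pos [ 0.4471 -0.1344  0.1463] yaw -23.52 tilt 0.48 gap 0.615 F [-0.6 -0.4 -3.5] M [-0.07 -0.04  0.01] j [-0.48  0.1   1.9  -0.    1.15 -0.07]
delta cm [-1.11 -7.85 -0.37] rot [0.0004 0.0083 0.0005]
```

View pics/w7.png

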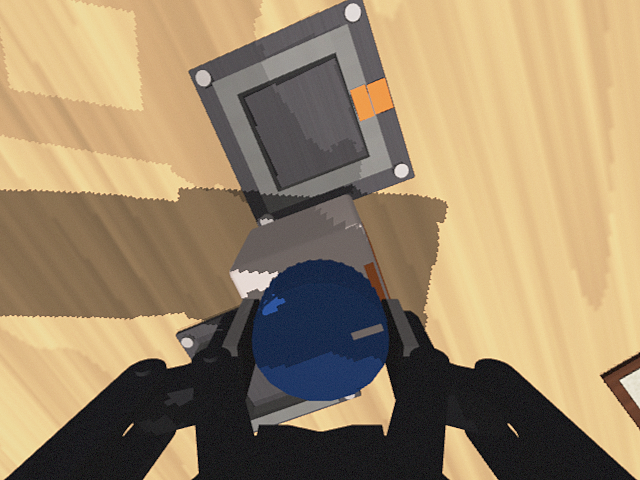

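The wrist view shows socket A at (305,115) with its orange mark at (372,98), and the held jar below it with its label stripe on the same side. Now to measure both in this frame.

```bash
python3 - <<'E'
from h import *
w=wcam();im=w["image"]
crop(im,180,0,250,225,3.2,"pics/wa8.png");crop(im,215,185,185,190,4,"pics/wj8.png")
E
```

```text
(no output)
```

View pics/wa8.png

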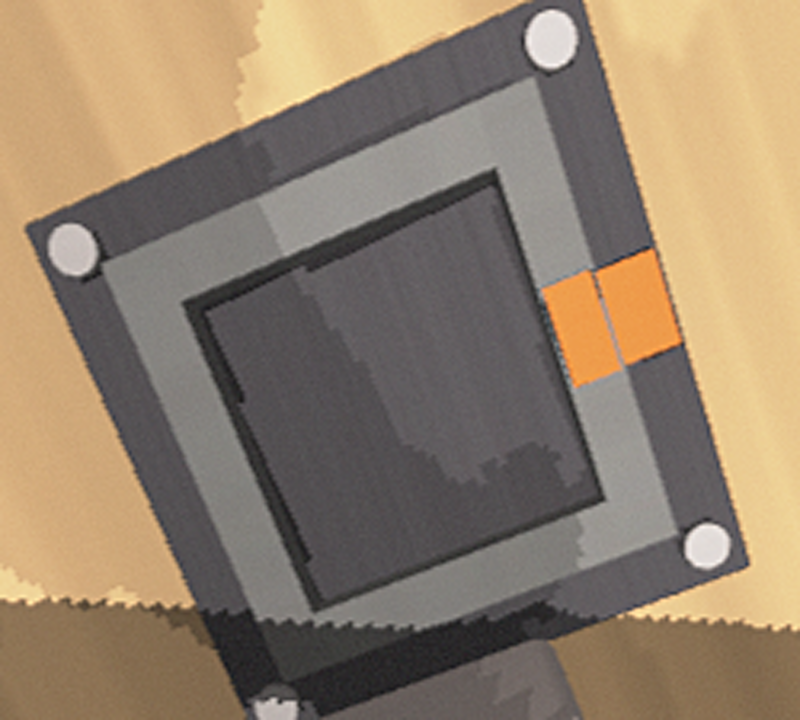

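View pics/wj8.png

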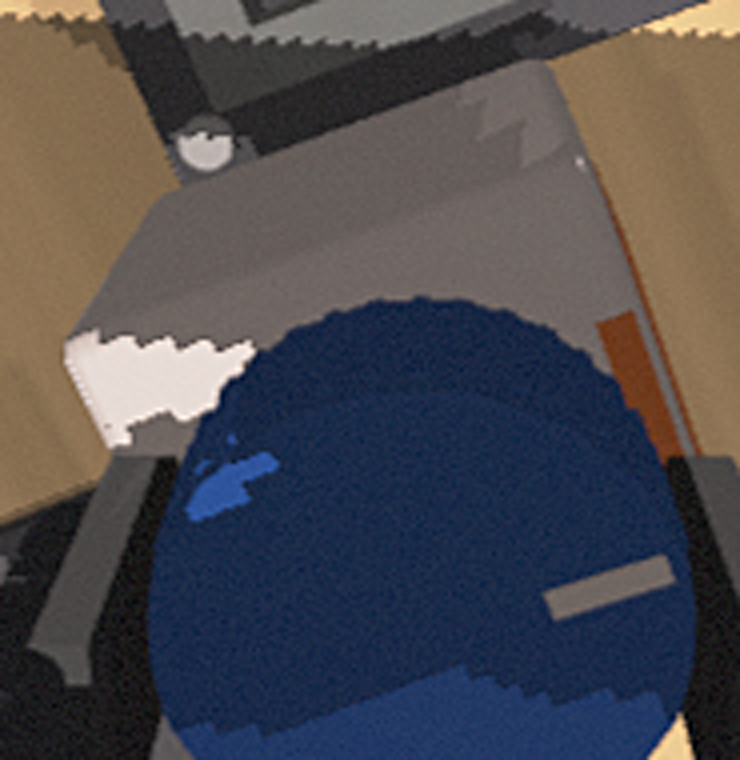

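```bash
cat > ov.py <<'E'
from h import *
def socket(w,f):
    def sq(n,ps,z):
        P=np.array([ray(w,f(p),z)[:2] for p in ps]); d=np.roll(P,-1,0)-P
        a=np.degrees(np.arctan2(d[:,1],d[:,0])); print(n,P.mean(0).round(4),np.linalg.norm(d,axis=1).round(4),"yaw",((a+45)%90-45).round(1)); return P.mean(0)
    return sq
def jarov(w,v,cx,cy,yaw,z0):
    t=np.linspace(0,2*np.pi,90);yaw=np.radians(yaw)
    for z in(.064,.088): cv2.polylines(v,[np.array([proj(w,(cx+.027*np.cos(a),cy+.027*np.sin(a),z+z0)) for a in t]).round().astype(np.int32)],True,(255,255,0),1)
    for z in(.0,.06): cv2.polylines(v,[np.array([proj(w,(cx+.04525*np.cos(yaw+a),cy+.04525*np.sin(yaw+a),z+z0)) for a in np.pi/4+np.arange(4)*np.pi/2]).round().astype(np.int32)],True,(0,255,0),1)
def sockov(w,v,cx,cy,yaw):
    yaw=np.radians(yaw)
    for z,h in((.006,.062),(.022,.046),(.022,.034),(.006,.034)): cv2.polylines(v,[np.array([proj(w,(cx+h*2**.5*np.cos(yaw+a),cy+h*2**.5*np.sin(yaw+a),z)) for a in np.pi/4+np.arange(4)*np.pi/2]).round().astype(np.int32)],True,(255,0,255),1)
E
python3 - <<'E'
from ov import *
w=wcam();p=get_obs()["tool_pos"];print(p)
f=lambda q:((q[0]+.5)/3.2-.5+180,(q[1]+.5)/3.2-.5)
g=lambda q:((q[0]+.5)/4-.5+215,(q[1]+.5)/4-.5+185)
sq=socket(w,f)
a=sq("pocket",[(497,170),(604,500),(315,610),(184,302)],.022);b=sq("wall",[(540,77),(678,535),(284,683),(103,262)],.022)
z0=p[2]-.0825
im=w["image"].astype(int); m=(im[:,:,2]>im[:,:,0]+25).astype(np.uint8)
k,l,st,ce=cv2.connectedComponentsWithStats(m);i=1+st[1:,4].argmax();h=cv2.convexHull(np.argwhere(l==i)[:,::-1].astype(np.int32))[:,0].astype(float)
t=np.linspace(0,2*np.pi,90)
from scipy.optimize import least_squares
def res(q):
    pts=np.array([proj(w,(q[0]+.027*np.cos(a),q[1]+.027*np.sin(a),z+z0)) for z in(.064,.088) for a in t],np.float32)
    hh=cv2.convexHull(pts);return [cv2.pointPolygonTest(hh,(float(x),float(y)),True) for x,y in h]
r=least_squares(res,p[:2],diff_step=1e-3,loss="soft_l1");print("cap",r.x.round(4),"cap-tcp",(r.x-p[:2]).round(4),np.mean(res(r.x)))
S1=[ray(w,g(q),z0+.06)[:2] for q in((67,345),(575,155))];d=S1[1]-S1[0];print("shoulder",S1,np.linalg.norm(d),np.degrees(np.arctan2(d[1],d[0])))
print("line",[np.degrees(np.arctan2(*(ray(w,g((668,568)),z0+.088)-ray(w,g((548,605)),z0+.088))[[1,0]]))])
v=w["image"].copy();jarov(w,v,*r.x,-2.7,z0);sockov(w,v,*((a+b)/2),-2.6);crop(v,170,0,250,420,2,"pics/ov8.png")
cv2.imwrite("pics/ov8.png",cv2.resize(v[:400,170:430,::-1],None,fx=1.9,fy=1.5) if 0 else cv2.resize(v[:300,170:430,::-1],None,fx=2,fy=2))
E
```

```text
[ 0.44728188 -0.13452866  0.14651224]
pocket [ 0.4687 -0.0577] [0.0669 0.0665 0.0669 0.0671] yaw [-2.9 -2.8 -2.4 -2.8]
wall [ 0.4688 -0.0579] [0.0914 0.0919 0.0921 0.0922] yaw [-3.2 -2.7 -3.1 -3.1]
cap [ 0.4473 -0.135 ] cap-tcp [ 0.     -0.0005] 0.8959450061662618
shoulder [array([ 0.41858343, -0.10181556]), array([ 0.47843318, -0.10381027])] 0.05988298024665878 -1.9088790543579455
line [np.float64(-3.3584068018460553)]
```

View pics/ov8.png

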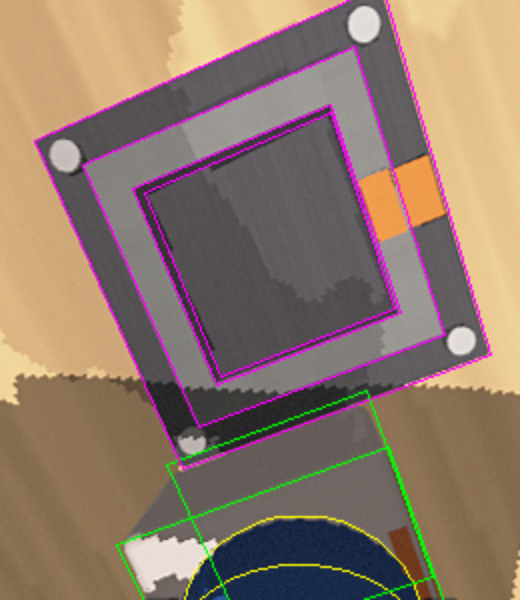

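The overlays fit. The socket is at (0.4688,-0.0578) with yaw -2.8°, the cap sits within 0.5 mm of the TCP, and the jar yaw is about -2.5°. Moving over the socket.

```bash
python3 -c "
from h import *
plan(.4688,-.0576,.135,-23.7)"
```

```text
t 5.35 pos [ 0.4473 -0.1345  0.1465] yaw -23.5 tilt 0.46 gap 0.617 F [-0.1 -0.6 -2.4] M [-0.02  0.01 -0.01] j [-0.48  0.1   1.9  -0.    1.15 -0.07]
delta cm [-1.08 -7.91  1.16] rot [0.0005 0.0079 0.0036]
```

Call:
play_rows --deltas '[[4.5, [-0.3, -2.2, 0.2], [0, 0.008, 0]], [4.5, [-0.3, -2.2, 0.2], [0, 0, 0]], [4.5, [-0.3, -2.2, 0.2], [0, 0, 0]], [4.5, [-0.2, -1.4, 0.2], [0, 0, 0]], [4.5, [0, 0, 0], [0, 0, 0]]]'

```text
time_s: 5.85
tool_pos: [0.4731, -0.0581, 0.1391]
eef_rot: [0.001, 0.978, -0.207, 0.002]
ft_force: [-0.2, 0.6, -3.3]
finger_gap: 0.617
```

```bash
python3 -c "
from h import *
plan(.4688,-.0576,.12,-23.7)"
```

```text
t 5.85 pos [ 0.4731 -0.0581  0.1391] yaw -23.95 tilt 0.27 gap 0.617 F [-0.2  0.6 -3.3] M [ 0.07 -0.03 -0.01] j [-0.3   0.12  1.89 -0.    1.13  0.12]
delta cm [-0.42  0.13  1.91] rot [ 0.001  -0.0045 -0.0043]
```

Call:
play_rows --deltas '[[4.5, [-0.4, 0.1, 0.8], [0.001, -0.005, 0]], [4.5, [0, 0, 0.8], [0, 0, 0]], [4.5, [0, 0, 0], [0, 0, 0]], [4.5, [0, 0, 0], [0, 0, 0]]]'

```text
time_s: 6.25
tool_pos: [0.4688, -0.06, 0.1215]
eef_rot: [0.001, 0.978, -0.209, -0.0]
ft_force: [-0.9, -0.7, -2.2]
finger_gap: 0.62
```

```bash
python3 -c "
from h import *
plan(.4688,-.0576,.112,-23.7)"
```

```text
t 6.25 pos [ 0.4688 -0.06    0.1215] yaw -24.08 tilt 0.09 gap 0.62 F [-0.9 -0.7 -2.2] M [-0.04  0.01 -0.07] j [-0.31  0.14  1.91 -0.    1.09  0.11]
delta cm [-0.1  -0.22  0.95] rot [ 0.0014  0.0007 -0.0067]
```

Call:
play_rows --deltas '[[4.5, [-0.1, -0.25, 0.6], [0, 0, -0.006]], [4.5, [0, 0, 0], [0, 0, 0]], [4.5, [0, 0, 0], [0, 0, 0]], [4.5, [0, 0, 0], [0, 0, 0]]]'

```text
time_s: 6.65
tool_pos: [0.4688, -0.0581, 0.1151]
eef_rot: [0.001, 0.978, -0.206, -0.0]
ft_force: [-0.2, -0.1, -2.7]
finger_gap: 0.616
```

```bash
python3 -c "
from ov import *
plan(.4688,-.0576,.106,-23.7)
w=wcam();v=w['image'].copy();p=get_obs()['tool_pos'];
jarov(w,v,p[0],p[1]-.0005,-2.7,p[2]-.0825);sockov(w,v,.4688,-.0578,-2.8);cv2.imwrite('pics/ov9.png',cv2.resize(v[130:430,170:480,::-1],None,fx=2,fy=2))
c=optics.read_camera('scene');crop(c['image'],230,100,170,150,4,'pics/s9.png')"
```

```text
t 6.65 pos [ 0.4688 -0.0581  0.1151] yaw -23.81 tilt 0.09 gap 0.616 F [-0.2 -0.1 -2.7] M [ 0.03 -0.01  0.04] j [-0.31  0.15  1.91 -0.    1.08  0.11]
delta cm [-0.02 -0.04  0.91] rot [ 0.0015  0.0006 -0.0019]
```

View pics/ov9.png

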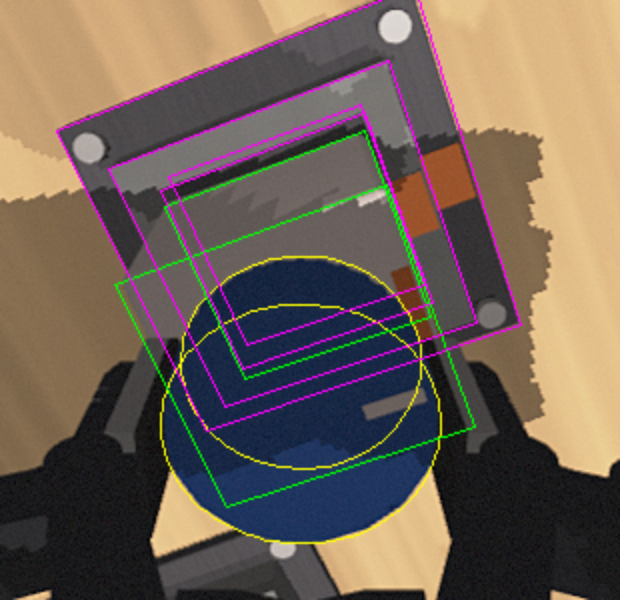

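View pics/s9.png

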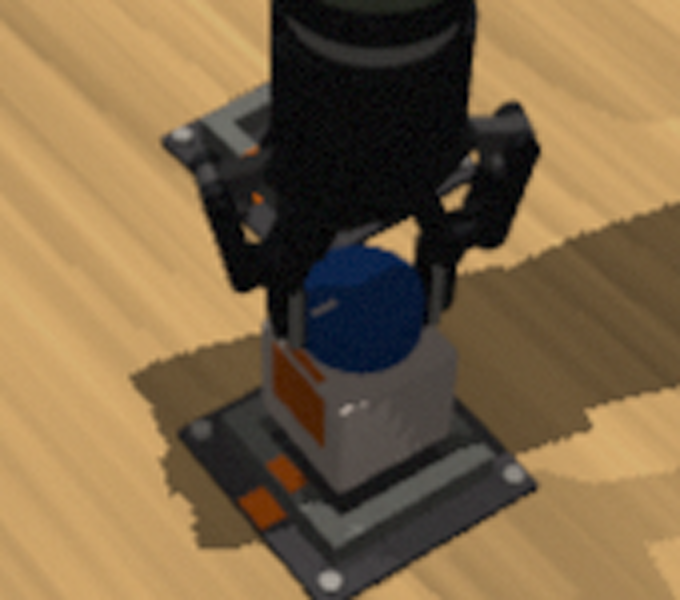

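Jar and pocket line up in both views, with the orange label facing the mark. Lowering in steps.

Call:
play_rows --deltas '[[4.5, [0, -0.03, 0.5], [0, 0, 0]], [4.5, [0, 0, 0.5], [0, 0, 0]], [4.5, [0, 0, 0.4], [0, 0, 0]], [4.5, [0, 0, 0], [0, 0, 0]]]'

```text
time_s: 7.15
tool_pos: [0.4696, -0.0581, 0.1008]
eef_rot: [0.001, 0.979, -0.206, 0.0]
ft_force: [0.5, 0.5, -3.1]
finger_gap: 0.616
```

```bash
python3 -c "
from ov import *
plan(.4688,-.0576,.0885,-23.7)"
```

```text
t 7.15 pos [ 0.4696 -0.0581  0.1008] yaw -23.79 tilt 0.12 gap 0.616 F [ 0.5  0.5 -3.1] M [0.03 0.03 0.01] j [-0.3   0.18  1.92 -0.    1.04  0.11]
delta cm [-0.09 -0.01  1.23] rot [ 0.0019 -0.0011 -0.0015]
```

Call:
play_rows --deltas '[[4.5, [-0.07, 0, 0.4], [0, 0, 0]], [4.5, [0, 0, 0.4], [0, 0, 0]], [4.5, [0, 0, 0.3], [0, 0, 0]], [4.5, [0, 0, 0], [0, 0, 0]]]'

```text
time_s: 7.55
tool_pos: [0.469, -0.0577, 0.0886]
eef_rot: [0.001, 0.979, -0.206, 0.0]
ft_force: [0.4, 0.6, 0.6]
finger_gap: 0.619
```

```bash
python3 -c "
from ov import *
plan(.4688,-.0576,.0885,-23.7)"
```

```text
t 7.55 pos [ 0.469  -0.0577  0.0886] yaw -23.79 tilt 0.11 gap 0.619 F [0.4 0.6 0.6] M [-0.01  0.02 -0.  ] j [-0.3   0.2   1.93 -0.    1.01  0.11]
delta cm [-0.02  0.    0.01] rot [ 0.0016 -0.001  -0.0016]
```

The weight has gone off the wrist at z=0.0886, where 0.0885 was expected, so the jar is on the floor. A light press and hold, then I'll check.

Call:
play_rows --deltas '[[4.5, [0, 0, 0.15], [0, 0, 0]], [4.5, [0, 0, 0], [0, 0, 0]], [4.5, [0, 0, 0], [0, 0, 0]], [4.5, [0, 0, 0], [0, 0, 0]]]'

```text
time_s: 7.95
tool_pos: [0.4698, -0.058, 0.0887]
eef_rot: [0.001, 0.979, -0.206, 0.001]
ft_force: [-0.9, 0.3, -0.5]
finger_gap: 0.616
```

```bash
python3 -c "
from ov import *
plan(.4688,-.0576,.0885,-23.7)
w=wcam();v=w['image'].copy();p=get_obs()['tool_pos'];
cv2.imwrite('pics/w10.png',cv2.resize(v[150:430,170:480,::-1],None,fx=2,fy=2))
c=optics.read_camera('scene');crop(c['image'],230,100,170,150,4,'pics/s10.png')"
```

```text
t 7.95 pos [ 0.4698 -0.058   0.0887] yaw -23.78 tilt 0.16 gap 0.616 F [-0.9  0.3 -0.5] M [-0.01  0.12  0.03] j [-0.3   0.2   1.93 -0.    1.01  0.11]
delta cm [-0.11  0.01  0.01] rot [ 0.0017 -0.0023 -0.0014]
```

View pics/w10.png

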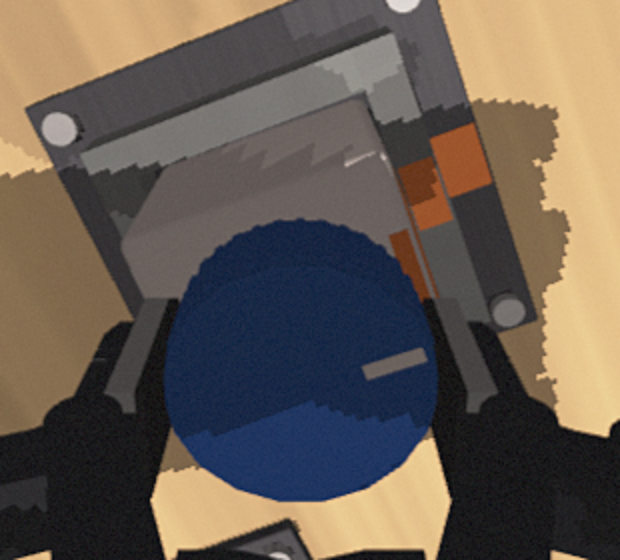

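View pics/s10.png

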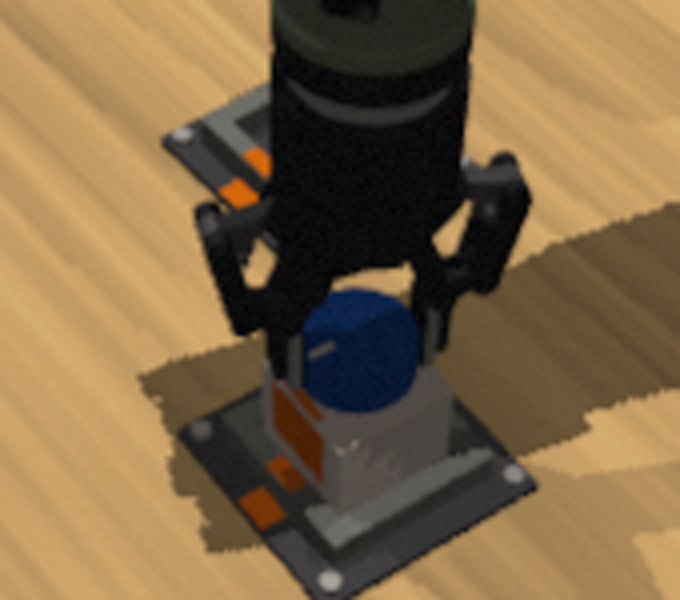

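Call:
play_rows --deltas '[[4.5, [-0.06, 0, 0.3], [0, 0, 0]]]'

```text
time_s: 8.15
tool_pos: [0.4698, -0.058, 0.0877]
eef_rot: [0.001, 0.979, -0.206, 0.001]
ft_force: [-10.4, 2.4, 34.0]
finger_gap: 0.616
```

Call:
play_rows --deltas '[[4.5, [0, 0, 0], [0, 0, 0]], [4.5, [0, 0, 0], [0, 0, 0]]]'

```text
time_s: 8.35
tool_pos: [0.4705, -0.0582, 0.0888]
eef_rot: [0.001, 0.979, -0.206, 0.002]
ft_force: [-0.9, 0.3, -1.2]
finger_gap: 0.617
```

The press gave 34 N with no travel, so the jar is seated. Now unscrewing anticlockwise, which is negative about tool z.

Call:
play_rows --deltas '[[4.5, [-0.05, 0, 0], [0, 0, -0.12]], [4.5, [0, 0, 0], [0, 0, -0.12]], [4.5, [0, 0, 0], [0, 0, -0.12]]]'

```text
time_s: 8.65
tool_pos: [0.4693, -0.0566, 0.0883]
eef_rot: [-0.0, 1.0, -0.023, 0.001]
ft_force: [-1.0, 0.6, 2.5]
finger_gap: 0.62
```

```bash
python3 -c "
from ov import *
plan(.4695,-.058,.0885,42.1)"
```

```text
t 8.65 pos [ 0.4693 -0.0566  0.0883] yaw -2.67 tilt 0.09 gap 0.62 F [-1.   0.6  2.5] M [ 0.05  0.31 -0.49] j [-0.3   0.2   1.93  0.    1.01 -0.26]
delta cm [ 0.03  0.14 -0.02] rot [ 0.     -0.0016 -0.7813]
```

Call:
play_rows --deltas '[[4.5, [0.0, 0.1, 0], [0, 0, -0.13]], [4.5, [0, 0, 0], [0, 0, -0.13]], [4.5, [0, 0, 0], [0, 0, -0.13]], [4.5, [0, 0, 0], [0, 0, -0.13]]]'

```text
time_s: 9.05
tool_pos: [0.4689, -0.0563, 0.0882]
eef_rot: [-0.002, 0.97, 0.241, 0.001]
ft_force: [-1.8, 1.1, 1.4]
finger_gap: 0.615
```

```bash
python3 -c "
from ov import *
plan(.4695,-.058,.0885,42.1)"
```

```text
t 9.05 pos [ 0.4689 -0.0563  0.0882] yaw 27.93 tilt 0.3 gap 0.615 F [-1.8  1.1  1.4] M [ 0.03  0.33 -0.49] j [-0.31  0.2   1.93  0.01  1.02 -0.8 ]
delta cm [-0.03  0.18 -0.03] rot [-0.0037 -0.0037 -0.2473]
```

Call:
play_rows --deltas '[[4.5, [0.0, 0.1, 0], [-0.003, -0.003, -0.12]], [4.5, [0, 0, 0], [0, 0, -0.11]], [4.5, [0, 0, 0], [0, 0, 0]]]'

```text
time_s: 9.35
tool_pos: [0.4687, -0.0561, 0.0881]
eef_rot: [-0.002, 0.935, 0.353, -0.0]
ft_force: [-1.1, -0.1, 3.0]
finger_gap: 0.614
```

```bash
python3 -c "
from ov import *
plan(.4695,-.058,.0885,42.1)
w=wcam();v=w['image'].copy()
cv2.imwrite('pics/w11.png',cv2.resize(v[150:430,170:480,::-1],None,fx=2,fy=2))
c=optics.read_camera('scene');crop(c['image'],230,100,170,150,4,'pics/s11.png')"
```

```text
t 9.35 pos [ 0.4687 -0.0561  0.0881] yaw 41.39 tilt 0.27 gap 0.614 F [-1.1 -0.1  3. ] M [ 0.01  0.16 -0.34] j [-0.31  0.2   1.93  0.    1.02 -1.03]
delta cm [-0.06  0.19 -0.04] rot [-0.0045 -0.0016 -0.0124]
```

View pics/w11.png

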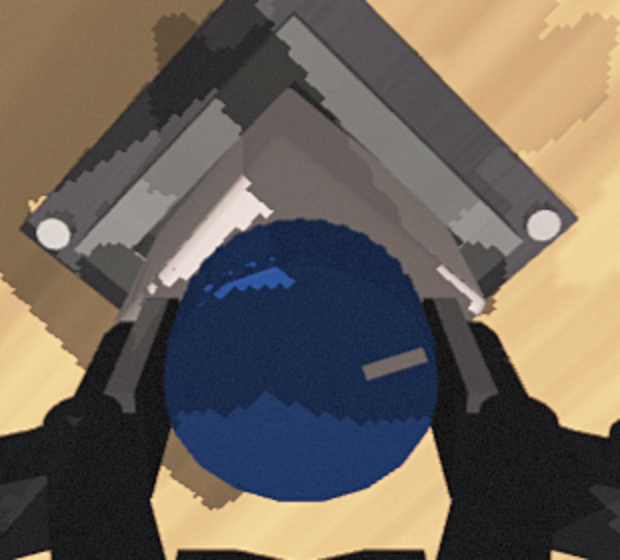

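View pics/s11.png

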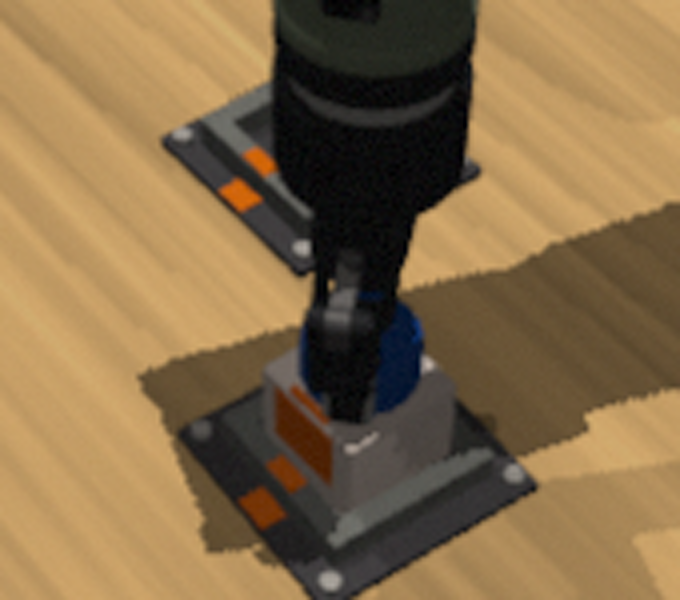

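The white line hasn't moved relative to the gripper, so there was no slip. The turn was 65.2° (1.14 rad) and the jar stayed in the socket. Lifting slowly and watching the force.

Call:
play_rows --deltas '[[4.5, [0, 0, -0.4], [0, 0, 0]], [4.5, [0, 0, -0.4], [0, 0, 0]], [4.5, [0, 0, -0.4], [0, 0, 0]], [4.5, [0, 0, 0], [0, 0, 0]]]'

```text
time_s: 9.85
tool_pos: [0.4695, -0.0567, 0.1007]
eef_rot: [-0.001, 0.936, 0.351, 0.001]
ft_force: [0.1, -1.6, -1.2]
finger_gap: 0.615
```

```bash
python3 -c "
from ov import *
plan(.4688,-.058,.129,41.4)
c=optics.read_camera('scene');crop(c['image'],230,100,170,150,4,'pics/s12.png')"
```

```text
t 9.85 pos [ 0.4695 -0.0567  0.1007] yaw 41.15 tilt 0.18 gap 0.615 F [ 0.1 -1.6 -1.2] M [-0.04  0.03  0.01] j [-0.31  0.18  1.92  0.    1.04 -1.03]
delta cm [-0.14  0.04 -2.83] rot [-0.0023 -0.0021 -0.0044]
```

View pics/s12.png

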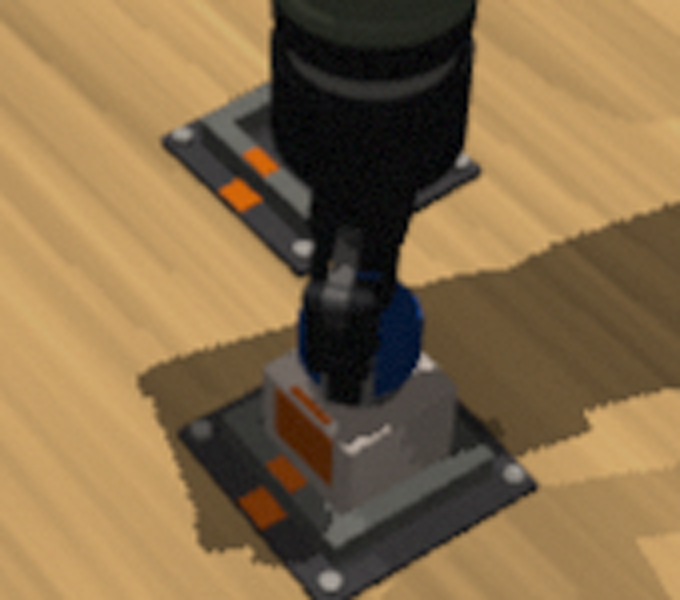

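The jar stays seated while the cap rises. Force is about -1 N and the twist has gone. Continuing up.

Call:
play_rows --deltas '[[4.5, [-0.1, 0, -0.8], [-0.002, 0, 0]], [4.5, [0, 0, -0.8], [0, 0, 0]], [4.5, [0, 0, -0.8], [0, 0, 0]], [4.5, [0, 0, -0.4], [0, 0, 0]], [4.5, [0, 0, 0], [0, 0, 0]]]'

```text
time_s: 10.4
tool_pos: [0.4691, -0.0574, 0.1317]
eef_rot: [-0.0, 0.936, 0.351, 0.002]
ft_force: [-1.0, 0.0, -0.2]
finger_gap: 0.614
```

Call:
play_rows --deltas '[[4.5, [0, 0, 0], [0, 0, 0]], [4.5, [0, 0, 0], [0, 0, 0]], [4.5, [0, 0, 0], [0, 0, 0]]]'

```text
time_s: 10.7
tool_pos: [0.4689, -0.0573, 0.1317]
eef_rot: [-0.0, 0.936, 0.352, 0.002]
ft_force: [-0.0, -1.2, 0.1]
finger_gap: 0.619
```

```bash
python3 -c "
from ov import *
plan(.4690,-.0575,.129,41.2)
w=wcam();cv2.imwrite('pics/w13.png',cv2.resize(w['image'][100:430,170:480,::-1],None,fx=1.8,fy=1.8))
c=optics.read_camera('scene');crop(c['image'],230,80,170,170,3.5,'pics/s13.png')
plan(.4690,-.0575,.129,41.2)"
```

```text
t 10.7 pos [ 0.4689 -0.0573  0.1317] yaw 41.16 tilt 0.18 gap 0.619 F [-0.  -1.2  0.1] M [-0.01 -0.01 -0.01] j [-0.31  0.13  1.9   0.    1.11 -1.03]
delta cm [-0.01  0.02  0.27] rot [ 0.0009 -0.003  -0.0007]
t 10.8 pos [ 0.4689 -0.0573  0.1316] yaw 41.15 tilt 0.17 gap 0.614 F [-0.2 -0.5 -0.8] M [-0.    0.03 -0.  ] j [-0.31  0.13  1.9   0.    1.11 -1.03]
delta cm [-0.    0.02  0.26] rot [ 0.0007 -0.0029 -0.0008]
```

View pics/w13.png

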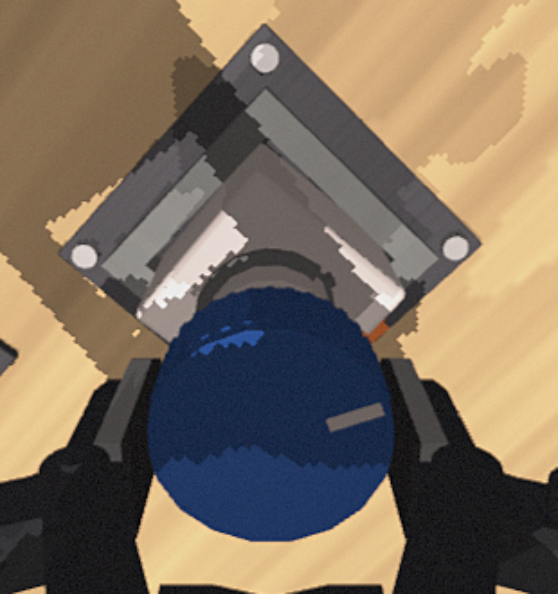

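View pics/s13.png

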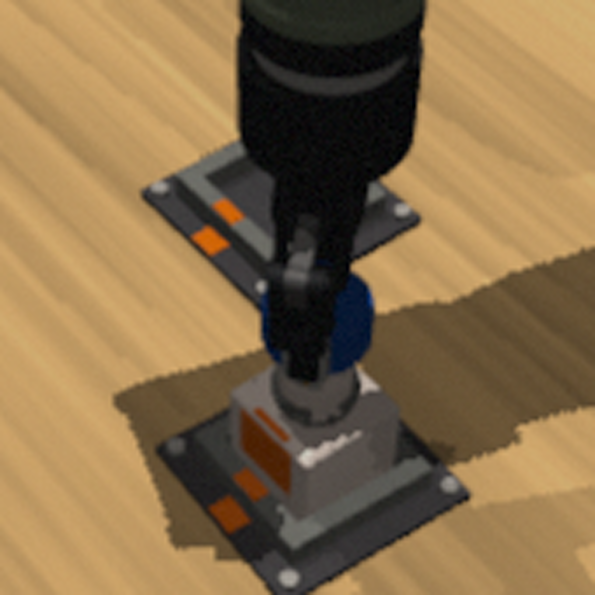

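The cap is 43 mm up (about 22 mm over the mouth), the neck is bare, and the jar is still in the socket with its label at the mark. One last overlay check of the seat before handing in.

```bash
python3 -c "
from ov import *
from bench import order
for n,box in(('scene',(230,80,170,170)),):
    c=optics.read_camera(n);v=c['image'].copy();jarov(c,v,.4688,-.0575,-1.5,.006);sockov(c,v,.4688,-.0578,-2.8);crop(v,*box,4,'pics/s14.png')
w=wcam();v=w['image'].copy();jarov(w,v,.4688,-.0575,-1.5,.006);sockov(w,v,.4688,-.0578,-2.8);crop(v,170,100,310,330,1.8,'pics/w14.png')
plan(.469,-.0575,.131)"
```

```text
t 10.9 pos [ 0.469  -0.0573  0.1317] yaw 41.15 tilt 0.18 gap 0.616 F [-0.8  0.   0.8] M [0.03 0.02 0.  ] j [-0.31  0.13  1.9   0.    1.11 -1.03]
delta cm [-0.01  0.02  0.07] rot [ 0.0009 -0.003  -0.    ]
```

View pics/s14.png

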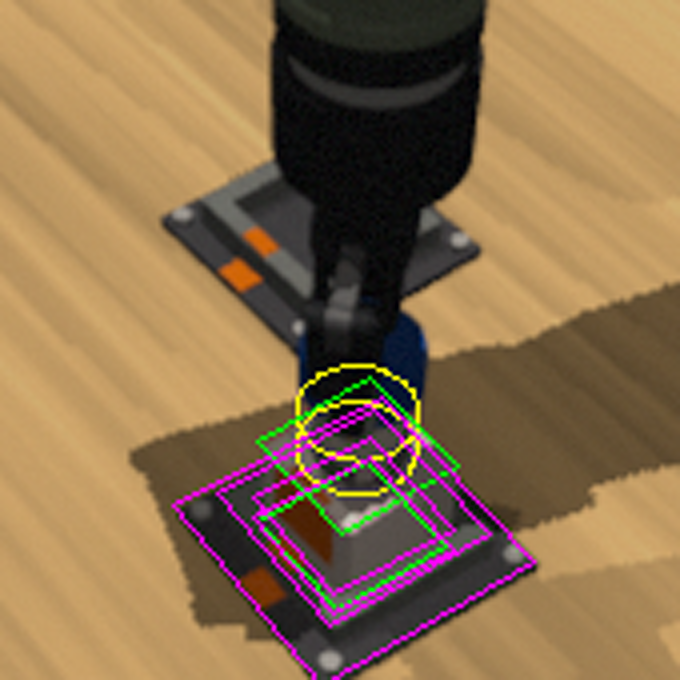

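View pics/w14.png

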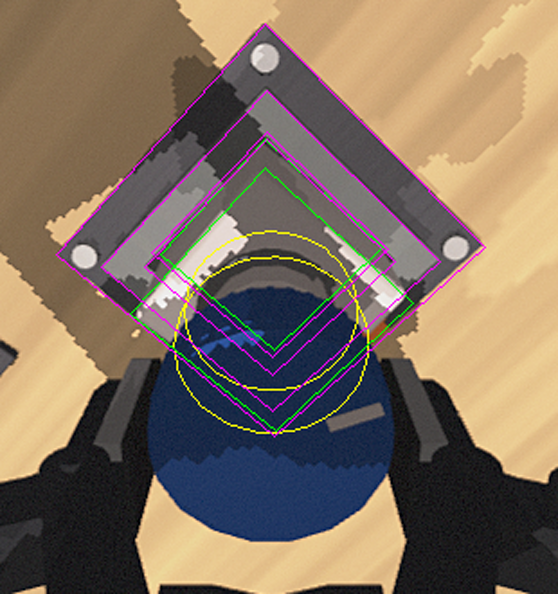

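The seated-jar model matches the picture. Shoulder corners fall at (137,313) and (413,302) in the wrist view, and the jar is inside the pocket. Handing in.

```bash
python3 -c "
from bench import order,get_obs
o=get_obs();print(o['tool_pos'],o['joint_velocities'].round(3),o['finger_gap'])
print(order.hand_in())"
```

```text
[ 0.46897216 -0.05731615  0.13169822] [-0.    -0.    -0.002  0.001 -0.001  0.001] 0.6163905953215939
the job is handed in; nothing more can be done
None
```

The job is handed in at about 11 s of the 48 s; the hand-in reports no verdict. I gripped the jar by its cap, turned it 44° and seated it in the left-hand socket with its label at the orange mark. I then unscrewed the cap about 65° (1.14 rad) with no slip in the gripper and lifted it straight up.

**Last checks:**
- **Seating:** pressing down gave 34 N with about 1 mm of travel at the expected height. The seated-jar model drawn over the last wrist picture matched it to a pixel or two; in the scene picture the fit was looser, within the 2 mm calibration.
- **Cap:** it is held about 22 mm above the mouth, level to 0.2°, still, and within about 2 mm of the socket's centre.
- **Thread angle:** I worked it out from the wrist turn rather than measuring it. The jar can turn up to 4° in the pocket, so it is between about 1.07 and 1.14 rad. The jar stayed down when the cap lifted, so the thread had let go.
- **Other objects:** the arm never went near the carton, tape roll or glue bottle. I did not measure their positions again at the end.

One reading disagreed: the fixed cameras and the wrist camera differed by up to about 4 mm in y. I used the wrist readings, and the jar went into the pocket without a jam.

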